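# Lock the drill jig with the mallet

### The arm

A 6-joint arm with a two-finger parallel gripper is mounted at the origin on the work surface. World frame = base frame: x ahead of the robot, y to its left, z up, the work surface at z = 0. Lengths are in m, angles in rad, forces in N, time in s.
With the tool pointing down it reaches from about 0.375 to 0.975 m from the base axis. Payload 3.8 kg.
Tool frame: the origin (TCP) lies midway between the tips of the shut fingers; the grasp point (between the pads) lies 19 mm behind it; z points along the fingers, y is the line along which they close (so a half turn about z gives the same grasp; the last joint's range is limited). The gripper opens to 85 mm and grips with 20 to 120 N. Pads are 22 mm wide; open, the fingers measure 114 mm over their backs; the gripper's body (76 mm by 85 mm) begins 54 mm behind the grasp point. The pads swing forward as they close: fully open they stand 13 mm farther back than shut.
Start: joints at [-1.168, 0.264, 1.604, -0, 1.274, -0.037], TCP at [0.287, -0.611, 0.231] pointing down, gripper open.
Joint ranges: [-2.63, 2.63], [-0.94, 2.18], [0.31, 2.57], [-1.31, 4.45], [0, 2.66], [-2.55, 2.55]. Speed limits (rad/s): [2.57, 2.57, 3.14, 3.14, 3.14, 3.14].

### API

Orientations are given as a rotation vector (axis times angle).
In Python, from workcell import * gives the robot as it stands. The module is installed in compiled form; this text tells all that it offers.
- The arm moves only by the tool apply_moves, never from a script. Its arguments are lists of equal length, an entry for each row: "fingers": the opening, from 0 (shut) to 1 (fully open); "travel": the shift along the tool's x, y, z normalised to -1 to 1, where 1 is 0.05 m, a list of three; "rotation": the turn, a rotation vector about the tool's x, y, z normalised to -1 to 1, where 1 is 6 degrees, a list of three. In form: {"fingers": [fingers, ...], "travel": [[dx, dy, dz], ...], "rotation": [[ax, ay, az], ...]}. A call has 1 to 12 rows; each row shifts and turns the commanded pose from where the row before left it, along the tool's axes as they then stand; what a row does not reach is not made up. A row lasts 1/10 s, in which the tool goes at most 50 mm and 8.59 degrees, less where a joint would pass 70% of its speed; a pose out of reach is approached as far as the arm can. A call with a number of a shift or a turn outside -1 to 1 is refused whole. A call with a gripper value outside its range is refused whole. The fingers move at their own pace and stop on an object; "newtons" is the grip in N (left out, the last holds). Time passes only in rows, so rows that do not move let the fingers close. It gives the time, the measured TCP pose, the force, the opening and the grip force at its end, in the units of the state.
- read_state(): the state, without advancing time (a new reading comes with each control period).
- read_camera(name): name is "scene" or "top"; returns a dict with "image" (480x640x3 uint8, red, green, blue), "fx", "fy", "cx", "cy" (pixels), "k1" (the pictures are not rectified: a ray, as slopes to the right and down, at radius r is drawn at 1 + k1 r^2 times it, then the intrinsics apply), "extrinsics" (4x4, takes a point from world to camera coordinates). Camera axes: x right, y down, z forward; pixel columns grow to the right and rows downward; lengths in m; the calibration is good to about 2 mm. A picture is of the moment at which its call begins. There is no depth.
- finish_job(): hands the job in; it is judged then, once.
Trained networks look in the newest picture that a camera, given by its name, has taken for a name from the list of things; names that differ only in an ending like _2 or _b are one class to them, and where a whole thing is asked for, a point or a joint stands for the part that bears it (a point fixed in the world has none). Each returns a list of dicts, best first, with "p" (0 to 1); they miss things now and then, are a little off and sometimes report something else, mostly with a low value. They report only what shows in the picture. A call takes as long as a camera call. They do not tell look-alikes from the thing itself.
- regions_of(camera, name): "mask" (480x640 bool, what is visible of it) and "bbox" ([left, top, width, height] in pixels, round what is visible of it).
- tip_of(camera, name): "location" ([column, row] in pixels: a listed point, or the origin of a listed thing).
The state is a dict: "time": time; "q": joint angles; "joint_vel": joint speeds; "joint_torque": joint torques, N m; "tool_pos": TCP position; "tcp_rot": TCP orientation; "wrist_force": force on the tool from outside, world axes, zero at the start; "torque": the same for the moment, N m; "width": opening from 0.0 (shut) to 1.0 (fully open); "grip_force": force on a finger pad.
Only numpy, scipy, OpenCV 4.12 (cv2) and the standard library are available. Lean on these libraries where they do the work, as an engineer would, in place of code of your own. Each camera call takes 0.05 s, during which the arm holds its last target. There are 200 camera calls.

### The job

Lock the panels in the blue drill jig: pick up the mallet and knock the jig's sloping sprung pin down with it, in brisk blows, until the pin is fully home and the orange indicator tab has popped all the way up. Keep the gripper off the pin, and touch the tab with nothing at all, then stand the mallet back on its head on the black rubber pad and let go, leaving the other things on the bench where they are.

Things in the scene. Friction and masses are not known exactly. Their poses are not given: they have to be found in the camera images.
- jig: Drill jig fixed to the bench: dark steel base 200 x 140 x 12 mm; on its rear half two aluminium panels (top at 26 mm) against a blue fence 46 mm high at its far (+x) end; before them a blue boss 46 mm in diameter that slopes 18 degrees to the front (-x). Origin: centre of the base's underside; x points to the fence, z up.
- boss_top (a point): Centre of the boss's top face, from which the pin sticks out, 79 mm above the bench.
- pin: Sprung pin: steel head 32 mm in diameter, 12 mm thick, on an 18 mm brass shank. Origin: centre of the struck face; z points out of it along the pin, 18 degrees from vertical, leaning to the jig's -x. Driven to -z against 9 to 12 N; stays where left. Has 12 to 36 mm to go (hidden seat, varies); the last 6 mm lift the tab (4 N more), then a hard stop, face 29 to 41 mm off the boss.
- flag: Orange indicator tab, 12 x 22 mm, in a grey housing 30 mm wide at the left (+y) end of the fence, its top flush with the housing's top, 56 mm above the bench. Origin: centre of its top face, 56 mm above the jig's underside when down (flush) and 80 mm when all the way up. It rises only as the pin goes through its last 6 mm.
- mallet: Mallet standing on its head: yellow round head 50 mm in diameter, 76 mm tall, flat faces, and a square-sided wooden handle 22 mm wide, 26 mm high, level along -x from 25 to 173 mm from the head's axis, its centre line 38 mm above the lower face. About 450 g; centre of mass about 20 mm from the head's axis. Origin: centre of the head's lower face; z along the head's axis, up as it stands.
- mallet_grip (a point): Point on the centre line of the mallet's handle, 62 mm from the head's axis and 38 mm above the lower face; a good place to grip it across the handle's 22 mm width (the mallet's y).
- pad: Black rubber pad fixed to the bench, 130 x 130 x 5 mm; origin at the centre of its underside, top face 5 mm up. The mallet starts here and returns here.
- panels_a: Bystander: loose stack of three aluminium panels, 70 x 130 x 24 mm, origin at centre of underside.
- panels_b: Bystander: loose stack of two aluminium panels, 70 x 130 x 16 mm, origin at centre of underside.
- brush: Bystander: paint brush about 200 mm long, lying along its x.
- file: Bystander: file, 220 mm long with an orange handle, lying along its x; origin on the bench under the middle of the blade.
- screwdriver: Bystander: screwdriver about 200 mm long, lying along its x.
- gel: Bystander: white plastic bottle, 68 mm in diameter, 170 mm tall; origin at centre of underside.
- tray: Bystander: open grey plastic tray 160 x 110 x 50 mm; origin at centre of underside.
Things that resemble listed ones, but are neither listed nor needed, are in the scene too. Leave any pink or turquoise look-alike of the jig alone.

How it is judged:
On the way, in this order (a step that is already met when the one before it is completed fails the run):
1. the mallet is lifted off the pad (z of mallet in the frame of pad above 0.03 m), for 0.1 s.
2. a brisk blow: the pin is driven down by the mallet at more than 0.05 m/s (linear speed of pin above 0.05 m/s and contact force between mallet and pin above 2 N).
At the end, for the whole second after the job is handed in: The tab is up by more than 19.5 of its 24 mm (the pin is within about 1 mm of its seat), and the mallet stands at rest on its head on the pad: upright within 0.15 rad, same face down as at the start, the centre of that face over the pad and within 7 mm of its top (z of flag in the frame of jig above 0.0755 m and x of mallet in the frame of pad between -0.065 and 0.065 m and y of mallet in the frame of pad between -0.065 and 0.065 m and z of mallet in the frame of pad between 0 and 0.012 m and angle between mallet's own z axis and vertical below 0.15 rad and linear speed of mallet below 0.02 m/s); the robot touches nothing.
It fails at once if the gripper or arm pushes the pin (more than 1 N) (contact force between any of the fingers, the arm and pin above 1 N).
It fails at once if anything touches the indicator tab (more than 0.5 N) (contact force between any of the fingers, the arm, mallet and flag above 0.5 N).
It fails at once if a bystander is moved more than 30 mm (distance of any of panels_a, panels_b, brush, file, screwdriver, gel, tray from where it was at the start of the episode above 0.03 m).
It also fails if it takes over 54 s, if anything falls off the work surface, if the arm or the gripper's body presses on something with over 40 N, if the wrist force passes 120 N, or if a joint passes its speed limit or range.

## Working session

There is one attempt and no reset: what is moved stays moved. The work goes in short steps, Python scripts to look and compute and a tool call to move; the robot and the scene stay as the last step left them, time stands still between calls to the robot, and variables do not carry over. Pictures are saved under pics/ and viewed, at most 12 in all, crops included, and the job is handed in when it is done.

Besides the shell and the picture viewer there is one more tool, called after "Call:" as a command line: name --argument value ..., lists and objects as JSON in quotes. apply_moves: Moves the arm, as the interface text tells. Scaled input: -1 to 1 covers 0.05 m each way for a shift and 6 degrees each way for a turn. Its arguments: {"type":"object","properties":{"fingers":{"type":"array","items":{"type":"number"}},"travel":{"type":"array","items":{"type":"array","items":{"type":"number"}}},"rotation":{"type":"array","items":{"type":"array","items":{"type":"number"}}},"newtons":{"type":"number"}},"required":["fingers","travel","rotation"]}

```bash
mkdir -p pics; cat > h.py <<'E'
from workcell import *
import numpy as np, cv2
from scipy.spatial.transform import Rotation as R
def K(c):
    return np.array([[c['fx'],0,c['cx']],[0,c['fy'],c['cy']],[0,0,1.]])
def ray(c,px):
    # k1*r^2 radial model = OpenCV dist
    s=cv2.undistortPoints(np.array([[px]],float),K(c),np.array([c['k1'],0,0,0.]))[0,0]
    E=c['extrinsics'];Rm=E[:3,:3];o=-Rm.T@E[:3,3]
    d=Rm.T@np.array([s[0],s[1],1]);return o,d/np.linalg.norm(d)
def atz(c,px,z):
    o,d=ray(c,px);return o+d*(z-o[2])/d[2]
def tri(c1,p1,c2,p2):
    a,u=ray(c1,p1);b,v=ray(c2,p2)
    s=np.linalg.lstsq(np.c_[u,-v],b-a,rcond=None)[0]
    P,Q=a+s[0]*u,b+s[1]*v;return (P+Q)/2,np.linalg.norm(P-Q)
def proj(c,P):
    E=c['extrinsics'];r,_=cv2.Rodrigues(E[:3,:3])
    return cv2.projectPoints(np.array(P,float).reshape(-1,1,3),r,E[:3,3],K(c),np.array([c['k1'],0,0,0.]))[0].reshape(-1,2)
def save(c,n): cv2.imwrite('pics/'+n,cv2.cvtColor(c['image'],cv2.COLOR_RGB2BGR))
E
python3 - <<'E'
from h import *
np.set_printoptions(precision=4,suppress=True)
S=read_camera('scene');T=read_camera('top')
save(S,'s0.png');save(T,'t0.png')
for n in ['jig','boss_top','pin','flag','mallet','mallet_grip','pad']:
    for cn,c in (('scene',S),('top',T)):
        print(n,cn,[(round(d['p'],2),np.round(d['location'],1).tolist()) for d in tip_of(cn,n)][:4])
E
```

```text
jig scene [(0.88, [299.0, 184.5]), (0.75, [321.0, 332.4]), (0.61, [168.3, 288.7]), (0.56, [319.2, 312.1])]
jig top [(0.7, [237.4, 318.2]), (0.6, [364.8, 201.7])]
boss_top scene [(0.94, [320.4, 312.5]), (0.93, [291.4, 165.7]), (0.83, [153.8, 265.8]), (0.38, [398.0, 229.0])]
boss_top top [(0.83, [228.4, 324.0]), (0.76, [413.0, 363.2]), (0.58, [368.9, 201.3])]
pin scene [(0.74, [288.6, 142.0]), (0.73, [139.2, 248.7]), (0.7, [311.6, 288.0])]
pin top [(0.64, [221.4, 339.1]), (0.6, [366.8, 204.7]), (0.48, [413.3, 370.7])]
flag scene [(0.6, [354.1, 284.2]), (0.48, [198.2, 280.0]), (0.19, [383.3, 224.9])]
flag top [(0.57, [226.2, 280.7]), (0.5, [397.1, 316.2])]
mallet scene [(0.79, [409.4, 234.7]), (0.18, [382.0, 225.8])]
mallet top [(0.75, [229.4, 192.5])]
mallet_grip scene [(0.74, [382.3, 225.2]), (0.19, [144.3, 378.7])]
mallet_grip top [(0.77, [239.6, 207.4])]
pad scene [(0.6, [397.0, 227.4]), (0.54, [312.8, 287.5])]
pad top [(0.68, [227.1, 199.3])]
```

```bash
ls pics
```

```text
s0.png
t0.png
```

View pics/s0.png

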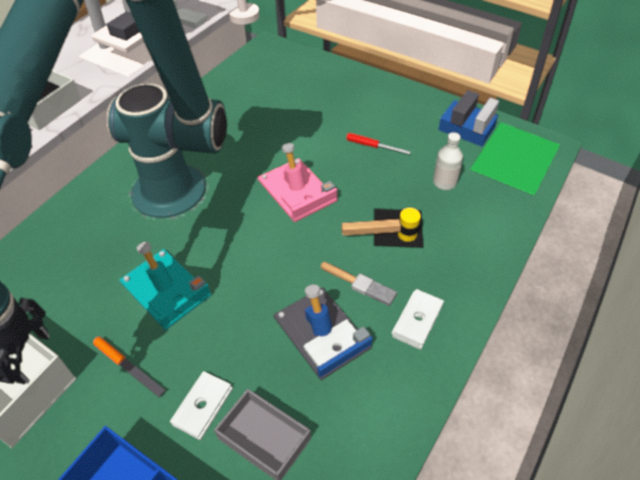

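View pics/t0.png

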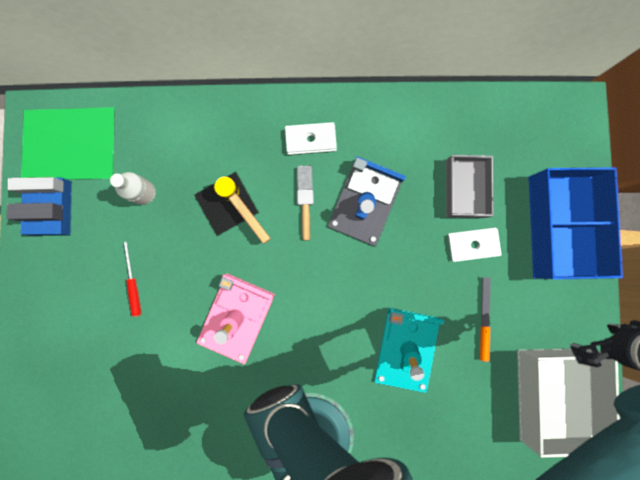

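The real jig (dark base, blue boss) is at about scene (321,332) and top (365,202). The mallet head is at top (225,187), with its handle running to (267,240).

```bash
python3 - <<'E'
from h import *
np.set_printoptions(precision=4,suppress=True)
S=read_camera('scene');T=read_camera('top')
P={'boss':((320.4,312.5),(368.9,201.3)),'pin':((311.6,288),(366.8,204.7)),'jig':((321,332.4),(364.8,201.7)),'mal':((409.4,234.7),(229.4,192.5)),'grip':((382.3,225.2),(239.6,207.4)),'pad':((397,227.4),(227.1,199.3))}
for k,(a,b) in P.items(): print(k,*tri(S,a,T,b))
for n,c in (('scene',S),('top',T)):
    E=c['extrinsics'];print(n,-E[:3,:3].T@E[:3,3],c['fx'],c['k1'])
# colours
for n,c in (('scene',S),('top',T)):
    h=cv2.cvtColor(c['image'],cv2.COLOR_RGB2HSV)
    y=cv2.inRange(h,(22,150,120),(34,255,255)); m,l,st,ce=cv2.connectedComponentsWithStats(y)
    print(n,'yellow',[(st[i].tolist(),ce[i]) for i in range(1,m) if st[i][4]>40])
im=T['image'];cv2.imwrite('pics/t1.png',cv2.cvtColor(np.hstack([cv2.resize(im[150:250,320:420],(390,390),interpolation=cv2.INTER_CUBIC),cv2.resize(im[160:260,185:285],(390,390),interpolation=cv2.INTER_CUBIC)]),cv2.COLOR_RGB2BGR))
im=S['image'];cv2.imwrite('pics/s1.png',cv2.cvtColor(np.hstack([cv2.resize(im[280:385,270:375],(390,390),interpolation=cv2.INTER_CUBIC),cv2.resize(im[175:280,335:440],(390,390),interpolation=cv2.INTER_CUBIC)]),cv2.COLOR_RGB2BGR))
E
```

```text
boss [ 0.6172 -0.1581  0.0776] 0.007976144938707684
pin [ 0.595  -0.147   0.1432] 0.0020863311939638756
jig [ 0.6243 -0.1602  0.0011] 0.0013783077917041394
mal [ 0.6603  0.2112 -0.0046] 0.008759138175096963
grip [0.6056 0.1709 0.043 ] 0.006913395673022286
pad [0.632  0.2089 0.0129] 0.007942748450944384
scene [ 0.9909 -0.7115  1.1429] 565.9243040294833 -0.13674801827350436
top [ 0.4437 -0.0099  1.1858] 440.8494152269604 -0.04139944103851182
scene yellow [([400, 208, 21, 21, 359], array([409.5515, 217.6602])), ([398, 232, 18, 10, 100], array([406.09, 237.13]))]
top yellow [([214, 177, 22, 20, 353], array([224.6431, 186.6091]))]
```

View pics/t1.png

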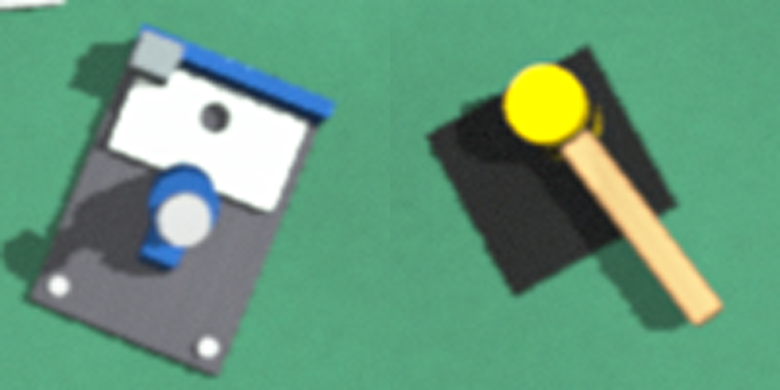

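View pics/s1.png

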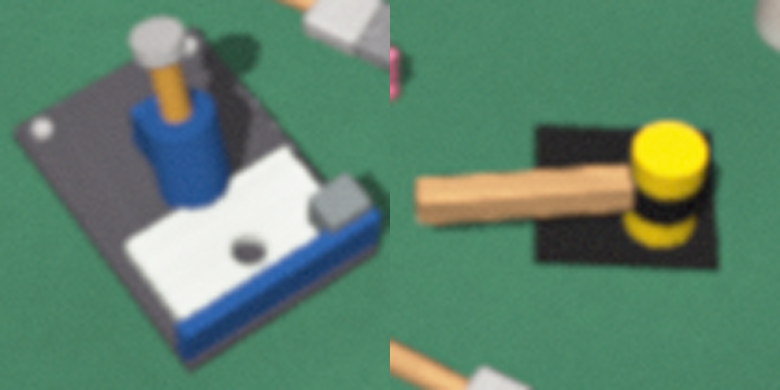

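The crops show the pin head at top (367.4,206.2) and scene (312.8,290.2). The jig's front base corners are at top (327,226) and (375,246), and the mallet handle ends at top (266.5,240.5).

```bash
python3 - <<'E'
from h import *
from scipy.optimize import least_squares
np.set_printoptions(precision=4,suppress=True)
S=read_camera('scene');T=read_camera('top')
tc=lambda x,y:(320+x/3.9,150+y/3.9); tm=lambda x,y:(185+(x-390)/3.9,160+y/3.9)
sc=lambda x,y:(270+x/3.714,280+y/3.714); sm=lambda x,y:(335+(x-390)/3.714,175+y/3.714)
print('pinface',*tri(S,sc(159,38),T,tc(185,219)))
J=[((-.1,.07,.012),T,tc(28,297)),((-.1,-.07,.012),T,tc(215,375)),((.1,.07,.046),T,tc(145,27)),((.1,-.07,.046),T,tc(332,103)),
((-.1,-.07,.012),S,sc(14,131)),((.1,-.07,0),S,sc(192,370)),((.1,-.07,.046),S,sc(180,325))]
def f(p,L):
    r=[]
    for P,c,px in L:
        w=R.from_euler('z',p[2]).apply(P)+[p[0],p[1],p[3] if len(p)>3 else 0]; r+=list(proj(c,w)[0]-px)
    return r
s=least_squares(f,[.62,-.16,-.3],args=(J,));print('jig',s.x,np.round(s.fun,1))
x,y,a=s.x; jx=R.from_euler('z',a).as_matrix()
M=[((0,0,.081),T,(224.64,186.6)),((0,0,.081),S,(sm(670,150))),((-.173,.011,.056),T,tm(722,303)),((-.173,-.011,.056),T,tm(693,325)),((-.173,0,.043),S,sm(416,203))]
# which handle corner is +y is resolved by residual
for sgn in (1,-1):
    L=[((P[0],sgn*P[1],P[2]),c,q) for P,c,q in M]
    s=least_squares(f,[.66,.21,.7],args=(L,));print('mal',s.x,np.round(s.fun,1),s.cost)
    g=R.from_euler('z',s.x[2]).apply([-.062,0,0])+[s.x[0],s.x[1],.043]
    print('grip',g)
print('pad',np.mean([atz(T,tm(*q),.005) for q in ((430,135),(588,46),(677,206),(516,295))],0))
print('padS',np.mean([atz(S,sm(*q),.005) for q in ((537,126),(710,132),(718,269),(535,263))],0))
print(read_state()); 
E
```

```text
pinface [ 0.595  -0.1478  0.1351] 0.0036593022662560638
jig [ 0.6213 -0.1579 -0.407 ] [-0.8  0.6 -0.2  0.6 -1.4 -1.5  0.1 -0.8 -1.8 -2.2 -1.6  0.1  1.3  2.8]
mal [0.6593 0.205  0.6382] [-0.1 -1.  -0.6 -0.6 -7.   5.2  7.3 -5.7 -0.6 -0.6] 81.48140003600099
grip [0.6095 0.168  0.043 ]
mal [0.6593 0.205  0.6381] [-0.1 -1.  -0.6 -0.6 -0.2 -0.   0.4 -0.5 -0.6 -0.6] 1.4706642638150687
grip [0.6095 0.168  0.043 ]
pad [0.6247 0.2141 0.005 ]
padS [0.63   0.2132 0.005 ]
{'time': 1.0, 'q': array([-1.1679,  0.2639,  1.604 ,  0.    ,  1.2737, -0.0369]), 'joint_vel': array([-0.0012,  0.0007,  0.0002,  0.0005,  0.0006, -0.0005]), 'joint_torque': array([ -0.0018, -51.5082, -36.7738,  -0.0001,   0.0007,  -0.    ]), 'tool_pos': array([ 0.2874, -0.6108,  0.2313]), 'tcp_rot': array([3.0659, 0.6853, 0.    ]), 'wrist_force': array([ 0.6172, -0.4836, -1.0739]), 'torque': array([ 0.0231,  0.016 , -0.002 ]), 'grip_force': 0.0, 'width': 0.9997466843090603}
```

```bash
cat >> h.py <<'E'
def pose(s=None):
    s=s or read_state(); return np.array(s['tool_pos']),R.from_rotvec(s['tcp_rot'])
def plan(p1,R1,n,p0=None,R0=None):
    if p0 is None: p0,R0=pose()
    rv=(R0.inv()*R1).as_rotvec()/n; dp=(np.array(p1)-p0)/n; tr=[]
    for i in range(n):
        Ri=R0*R.from_rotvec(rv*i); tr.append(np.round(Ri.inv().apply(dp)/.05,3).tolist())
    print(n,'travel',tr,'rot',np.round(np.degrees(rv)/6,3).tolist())
def down(yaw): # tool down with tool x at angle yaw
    return R.from_matrix(np.c_[[np.cos(yaw),np.sin(yaw),0],[np.sin(yaw),-np.cos(yaw),0],[0,0,-1]])
E
python3 - <<'E'
from h import *
p=np.array([.619,.175,.20]);plan(p,down(.638),20)
E
```

```text
20 travel [[0.635, -0.57, 0.031], [0.64, -0.563, 0.031], [0.646, -0.557, 0.031], [0.651, -0.551, 0.031], [0.657, -0.544, 0.031], [0.662, -0.538, 0.031], [0.667, -0.531, 0.031], [0.673, -0.524, 0.031], [0.678, -0.518, 0.031], [0.683, -0.511, 0.031], [0.688, -0.504, 0.031], [0.693, -0.497, 0.031], [0.698, -0.491, 0.031], [0.703, -0.484, 0.031], [0.707, -0.477, 0.031], [0.712, -0.47, 0.031], [0.717, -0.462, 0.031], [0.721, -0.455, 0.031], [0.726, -0.448, 0.031], [0.73, -0.441, 0.031]] rot [0.0, 0.0, -0.095]
```

Call:
apply_moves --fingers '[1,1,1,1,1,1,1,1,1,1,1]' --travel '[[0.64,-0.57,0],[0.64,-0.56,0],[0.65,-0.56,0],[0.65,-0.55,0],[0.66,-0.54,0],[0.66,-0.54,0],[0.67,-0.53,0],[0.67,-0.52,0],[0.68,-0.52,0],[0.68,-0.51,0],[0.69,-0.5,0]]' --rotation '[[0,0,-0.1],[0,0,-0.1],[0,0,-0.1],[0,0,-0.1],[0,0,-0.1],[0,0,-0.1],[0,0,-0.1],[0,0,-0.1],[0,0,-0.1],[0,0,-0.1],[0,0,-0.1]]'

```text
time: 2.1
tool_pos: [0.4698, -0.1767, 0.2317]
tcp_rot: [3.021, 0.861, 0.001]
wrist_force: [0.1, -0.2, -0.9]
width: 1.001
grip_force: 0.0
```

Call:
apply_moves --fingers '[1,1,1,1,1,1,1,1,1,1]' --travel '[[0.69,-0.5,0.06],[0.7,-0.49,0.06],[0.7,-0.48,0.06],[0.71,-0.48,0.06],[0.71,-0.47,0.06],[0.72,-0.46,0.06],[0.72,-0.46,0.06],[0.73,-0.45,0.06],[0.73,-0.44,0.06],[0,0,0]]' --rotation '[[0,0,-0.1],[0,0,-0.1],[0,0,-0.1],[0,0,-0.1],[0,0,-0.1],[0,0,-0.1],[0,0,-0.1],[0,0,-0.1],[0,0,-0.1],[0,0,0]]'

```text
time: 3.1
tool_pos: [0.6166, 0.1816, 0.2036]
tcp_rot: [-2.974, -1.008, -0.002]
wrist_force: [-0.8, 0.1, -0.2]
width: 1.002
grip_force: 0.0
```

```bash
python3 - <<'E'
from h import *
p,r=pose();print(read_state()['time'],p,r.as_matrix().round(3))
plan([.619,.175,.023],down(.638),6)
E
```

```text
3.1 [0.61665    0.18160257 0.20360977] [[ 0.794  0.608  0.   ]
 [ 0.608 -0.794  0.002]
 [ 0.002 -0.001 -1.   ]]
6 travel [[-0.008, 0.023, 0.602], [-0.008, 0.023, 0.602], [-0.008, 0.023, 0.602], [-0.007, 0.023, 0.602], [-0.007, 0.023, 0.602], [-0.007, 0.022, 0.602]] rot [-0.002, -0.002, 0.025]
```

Call:
apply_moves --fingers '[1,1,0.7,0.6,0.6,0.6,0.6,0.6]' --travel '[[-0.01,0.02,0.6],[-0.01,0.02,0.6],[-0.01,0.02,0.6],[-0.01,0.02,0.6],[0,0.02,0.6],[0,0.02,0.4],[0,0,0.2],[0,0,0]]' --rotation '[[0,0,0.02],[0,0,0.02],[0,0,0.03],[0,0,0.03],[0,0,0.03],[0,0,0.02],[0,0,0],[0,0,0]]'

```text
time: 3.9
tool_pos: [0.6161, 0.17, 0.0226]
tcp_rot: [-2.985, -0.978, 0.005]
wrist_force: [-1.2, -0.5, -0.0]
width: 0.602
grip_force: 0.0
```

Call:
apply_moves --fingers '[0.4,0.2,0,0,0,0,0]' --travel '[[0,0,0],[0,0,0],[0,0,0],[0,0,0],[0,0,0],[0,0,0],[0,0,0]]' --rotation '[[0,0,0],[0,0,0],[0,0,0],[0,0,0],[0,0,0],[0,0,0],[0,0,0]]' --newtons 120

```text
time: 4.6
tool_pos: [0.6184, 0.1713, 0.0262]
tcp_rot: [-2.985, -0.979, -0.003]
wrist_force: [-3.2, 0.4, 6.8]
width: 0.24
grip_force: 115.9
```

Call:
apply_moves --fingers '[0,0,0,0,0,0,0,0,0]' --travel '[[0,0,-0.2],[0,0,-0.5],[0,0,-0.8],[0,0,-0.8],[0,0,-0.8],[0,0,-0.6],[0,0,-0.3],[0,0,0],[0,0,0]]' --rotation '[[0,0,0],[0,0,0],[0,0,0],[0,0,0],[0,0,0],[0,0,0],[0,0,0],[0,0,0],[0,0,0]]'

```text
time: 5.5
tool_pos: [0.6166, 0.1705, 0.2226]
tcp_rot: [-2.985, -0.979, 0.004]
wrist_force: [-0.6, 0.4, -4.3]
width: 0.239
grip_force: 115.9
```

```bash
python3 - <<'E'
from h import *
np.set_printoptions(precision=4,suppress=True)
S=read_camera('scene');T=read_camera('top')
p,r=pose();s=read_state();print(s['time'],p,r.as_matrix().round(3),s['wrist_force'],s['torque'])
im=S['image'];a=cv2.resize(im[90:240,320:470],(400,400),interpolation=cv2.INTER_CUBIC)
im=T['image'];b=cv2.resize(im[130:280,150:300],(400,400),interpolation=cv2.INTER_CUBIC)
cv2.imwrite('pics/lift.png',cv2.cvtColor(np.hstack([a,b]),cv2.COLOR_RGB2BGR))
E
```

```text
5.6 [0.6158 0.1704 0.221 ] [[ 0.806  0.592 -0.005]
 [ 0.592 -0.806 -0.001]
 [-0.005 -0.002 -1.   ]] [ 0.8744  0.8084 -4.0118] [-0.1163  0.155   0.0061]
```

View pics/lift.png

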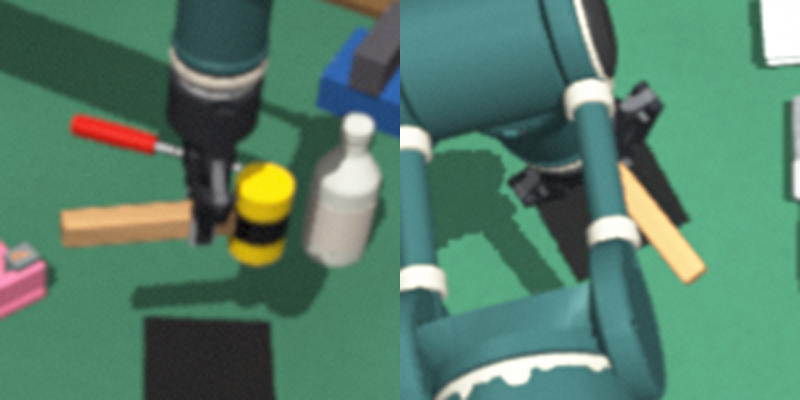

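The mallet hangs level in the grip, with its lower face about 21 mm below the TCP and the head axis 53 mm ahead of it. Next I plan the move to above the pin.

```bash
cat >> h.py <<'E'
YAW=-.395;J=R.from_euler('z',YAW);A=J.apply([-np.sin(np.radians(18)),0,np.cos(np.radians(18))]);X=J.apply([np.cos(np.radians(18)),0,np.sin(np.radians(18))])
RS=R.from_matrix(np.c_[X,np.cross(-A,X),-A])
PIN=np.array([.595,-.148,.135])
def tcp_for(face): return np.array(face)-.053*X+.021*A
E
python3 - <<'E'
from h import *
t=tcp_for(PIN+.05*A);print(t);plan(t,RS,14)
E
```

```text
[ 0.5282247  -0.12016059  0.18614711]
14 travel [[-0.346, 0.261, 0.051], [-0.327, 0.285, 0.047], [-0.307, 0.307, 0.044], [-0.285, 0.328, 0.041], [-0.261, 0.348, 0.04], [-0.236, 0.365, 0.039], [-0.209, 0.381, 0.038], [-0.182, 0.395, 0.039], [-0.153, 0.407, 0.04], [-0.124, 0.416, 0.042], [-0.094, 0.424, 0.044], [-0.064, 0.429, 0.047], [-0.034, 0.432, 0.051], [-0.004, 0.433, 0.056]] rot [-0.11, 0.199, 0.696]
```

Call:
apply_moves --fingers '[0,0,0,0,0,0,0,0,0,0,0,0]' --travel '[[-0.35,0.26,0.05],[-0.33,0.28,0.05],[-0.31,0.31,0.04],[-0.28,0.33,0.04],[-0.26,0.35,0.04],[-0.24,0.36,0.04],[-0.21,0.38,0.04],[-0.18,0.4,0.04],[-0.15,0.41,0.04],[-0.12,0.42,0.04],[-0.09,0.42,0.04],[-0.06,0.43,0.05]]' --rotation '[[-0.11,0.2,0.7],[-0.11,0.2,0.7],[-0.11,0.2,0.7],[-0.11,0.2,0.7],[-0.11,0.2,0.7],[-0.11,0.2,0.7],[-0.11,0.2,0.7],[-0.11,0.2,0.7],[-0.11,0.2,0.7],[-0.11,0.2,0.7],[-0.11,0.2,0.7],[-0.11,0.2,0.7]]'

```text
time: 6.8
tool_pos: [0.5403, -0.079, 0.1908]
tcp_rot: [3.038, -0.39, 0.414]
wrist_force: [0.2, -0.3, -4.1]
width: 0.241
grip_force: 116.2
```

Call:
apply_moves --fingers '[0,0,0,0]' --travel '[[-0.03,0.43,0.05],[0,0.43,0.06],[0,0,0],[0,0,0]]' --rotation '[[-0.11,0.2,0.7],[-0.11,0.2,0.7],[0,0,0],[0,0,0]]'

```text
time: 7.2
tool_pos: [0.5287, -0.1196, 0.1863]
tcp_rot: [2.985, -0.608, 0.476]
wrist_force: [0.1, -0.4, -3.4]
width: 0.239
grip_force: 116.6
```

```bash
python3 - <<'E'
from h import *
np.set_printoptions(precision=4,suppress=True)
S=read_camera('scene');T=read_camera('top')
p,r=pose();s=read_state();print(s['time'],p,s['wrist_force'],np.degrees((r.inv()*RS).as_rotvec()))
plan(tcp_for(PIN+.05*A),RS,1)
f=p+r.apply([.053,0,.021]);print('face',f, 'axis dist',(f-PIN)@A, f-PIN-((f-PIN)@A)*A)
im=S['image'].copy()
for P,col in ((f,(255,0,0)),(PIN,(0,255,255))):
    u=proj(S,P)[0].round().astype(int);print(u);cv2.circle(im,tuple(int(v) for v in u),1,col,-1)
a=cv2.resize(im[210:370,240:400],(480,480),interpolation=cv2.INTER_CUBIC)
cv2.imwrite('pics/pre.png',cv2.cvtColor(a,cv2.COLOR_RGB2BGR))
E
```

```text
7.3 [ 0.5299 -0.1192  0.1876] [-0.8001 -0.8267 -4.2493] [-0.1588 -0.219  -0.3745]
1 travel [[-0.032, 0.03, 0.02]] rot [-0.026, -0.037, -0.062]
face [ 0.5823 -0.1414  0.1842] axis dist 0.05121653437214384 [0.002  0.0005 0.0005]
[308 272]
[312 290]
```

View pics/pre.png

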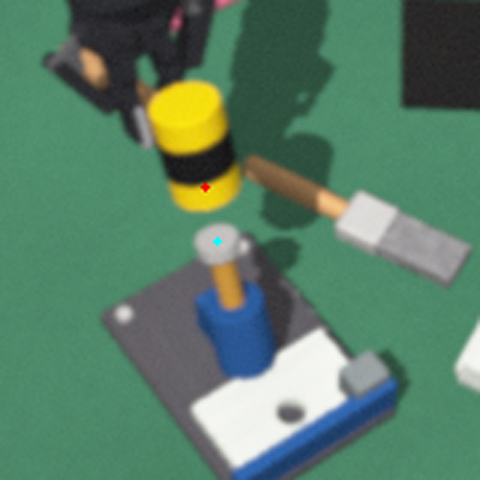

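The head's lower face is lined up over the pin, about 50 mm away along its axis. Now the first blow.

Call:
apply_moves --fingers '[0,0,0,0,0]' --travel '[[-0.02,0.02,0.3],[0,0,0.3],[0,0,0.3],[0,0,0.3],[0,0,0]]' --rotation '[[0,0,-0.05],[0,0,0],[0,0,0],[0,0,0],[0,0,0]]'

```text
time: 7.8
tool_pos: [0.5468, -0.1267, 0.1302]
tcp_rot: [2.985, -0.598, 0.48]
wrist_force: [0.3, -0.7, -3.8]
width: 0.235
grip_force: 116.9
```

```bash
cat > st.py <<'E'
from h import *
np.set_printoptions(precision=4,suppress=True)
import sys
p,r=pose();s=read_state();f=p+r.apply([.053,0,.021]);d=f-PIN
print(s['time'],'axis dist mm',1e3*(d@A),'lat',1e3*(J.inv().apply(d-(d@A)*A)),'F',s['wrist_force'],'along',s['wrist_force']@A,'rotdeg',np.degrees((r.inv()*RS).as_rotvec()))
if len(sys.argv)>1:
    S=read_camera('scene')
    a=cv2.resize(S['image'][220:380,240:400],(560,560),interpolation=cv2.INTER_CUBIC)
    cv2.imwrite('pics/'+sys.argv[1],cv2.cvtColor(a,cv2.COLOR_RGB2BGR))
E
python3 st.py
```

```text
7.8 axis dist mm -9.040664522399952 lat [1.4641 1.1372 0.4757] F [ 0.3029 -0.7212 -3.7722] along -3.759758344223725 rotdeg [-0.1661 -0.2505 -0.0316]
```

```bash
python3 st.py b1.png
```

```text
7.8 axis dist mm -9.040664522399952 lat [1.4641 1.1372 0.4757] F [ 0.3029 -0.7212 -3.7722] along -3.759758344223725 rotdeg [-0.1661 -0.2505 -0.0316]
```

View pics/b1.png

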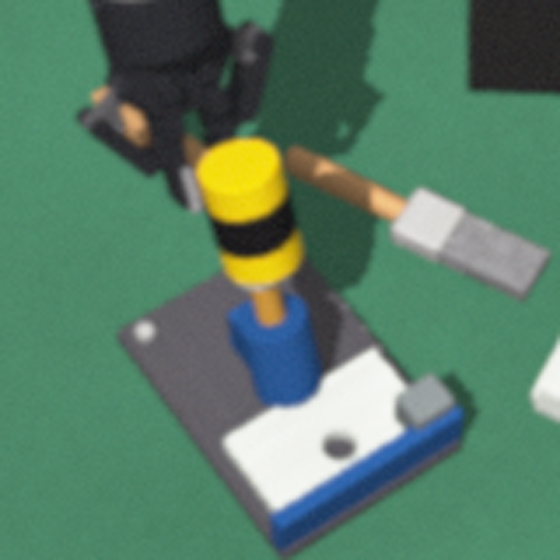

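The mallet face rests on the pin head, which has gone down about 9 mm. I'll continue with further blows.

Call:
apply_moves --fingers '[0,0,0,0,0]' --travel '[[0,0,-0.2],[0,0,-0.2],[0,0,0.2],[0,0,0.2],[0,0,0.2]]' --rotation '[[0,0,0],[0,0,0],[0,0,0],[0,0,0],[0,0,0]]'

```text
time: 8.35
tool_pos: [0.55, -0.1288, 0.122]
tcp_rot: [2.984, -0.6, 0.485]
wrist_force: [-5.0, 1.5, 6.4]
width: 0.235
grip_force: 118.4
```

```bash
python3 st.py
```

```text
8.35 axis dist mm -17.831188371012555 lat [2.5309 0.3747 0.8223] F [-4.9745  1.5088  6.4104] along 7.694855087542194 rotdeg [-0.1614 -0.421  -0.1208]
```

Call:
apply_moves --fingers '[0,0,0,0,0]' --travel '[[0,0,-0.2],[0,0,-0.2],[0,0,0.2],[0,0,0.2],[0,0,0.14]]' --rotation '[[0,0,0],[0,0,0],[0,0,0],[0,0,0],[0,0,0]]'

```text
time: 8.85
tool_pos: [0.552, -0.1296, 0.1154]
tcp_rot: [2.984, -0.6, 0.484]
wrist_force: [-6.9, 2.8, 10.0]
width: 0.238
grip_force: 118.9
```

```bash
python3 st.py b2.png
```

```text
8.85 axis dist mm -24.84284882660719 lat [2.4337 0.3663 0.7908] F [-6.9462  2.7801  9.9594] along 11.78373881380223 rotdeg [-0.1525 -0.382  -0.1196]
```

View pics/b2.png

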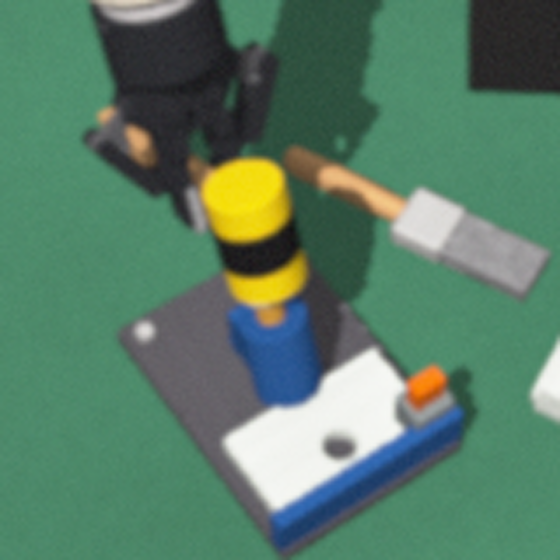

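The orange tab is partly up, at about crop (427,385), so the pin is inside its last 6 mm. Smaller blows from here.

Call:
apply_moves --fingers '[0,0,0,0,0]' --travel '[[0,0,-0.2],[0,0,-0.2],[0,0,0.2],[0,0,0.2],[0,0,0.08]]' --rotation '[[0,0,0],[0,0,0],[0,0,0],[0,0,0],[0,0,0]]'

```text
time: 9.4
tool_pos: [0.5522, -0.1296, 0.1128]
tcp_rot: [2.985, -0.6, 0.48]
wrist_force: [-37.6, 14.6, 49.0]
width: 0.24
grip_force: 123.9
```

```bash
cat > tab.py <<'E'
from h import *
np.set_printoptions(precision=4,suppress=True)
S=read_camera('scene')
h=cv2.cvtColor(S['image'],cv2.COLOR_RGB2HSV);m=cv2.inRange(h,(4,150,120),(20,255,255));m[:310]=0;m[360:]=0;m[:,:335]=0;m[:,:]*=1;m[:,385:]=0
ys,xs=np.nonzero(m)
print('orange',len(ys),xs.min() if len(xs) else 0,ys.min() if len(ys) else 0,xs.max(),ys.max())
# tab top: corners projected for up/down; jig origin & fit
O=np.array([.6213,-.1579,0])
for z in (.056,.062,.068,.074,.080):
    q=[O+J.apply([x,y,z]) for x in (.079,.091) for y in (.044,.066)]
    u=proj(S,q);print(z,u.min(0),u.max(0))
E
python3 st.py; python3 tab.py
```

```text
9.4 axis dist mm -27.461923542271858 lat [1.8492 0.4528 0.6009] F [-37.5601  14.5731  48.9786] along 59.02728764372111 rotdeg [-0.1405 -0.2332 -0.1342]
orange 91 356 324 367 335
0.056 [357.4756 328.5617] [368.7566 337.5344]
0.062 [357.5773 327.1691] [368.9016 336.1623]
0.068 [357.6797 325.7655] [369.0475 334.7793]
0.074 [357.7829 324.351 ] [369.1945 333.3853]
0.08 [357.8868 322.9254] [369.3426 331.9802]
```

That blow met 59 N along the pin axis, which looks like the hard stop. I'll retract and check the tab.

Call:
apply_moves --fingers '[0,0,0,0,0,0]' --travel '[[0,0,-0.3],[0,0,-0.4],[0,0,-0.5],[0,0,-0.5],[0,0,0],[0,0,0]]' --rotation '[[0,0,0],[0,0,0],[0,0,0],[0,0,0],[0,0,0],[0,0,0]]'

```text
time: 10.05
tool_pos: [0.5277, -0.1199, 0.1912]
tcp_rot: [2.984, -0.6, 0.482]
wrist_force: [-0.6, 0.8, -4.5]
width: 0.234
grip_force: 117.6
```

```bash
python3 tab.py | head -1; python3 st.py b3.png
```

```text
orange 92 356 324 367 335
10.1 axis dist mm 54.28109396480882 lat [ 0.0641 -0.1102  0.0208] F [-0.6355 -0.9283 -4.3939] along -4.107980227249581 rotdeg [-0.1236 -0.1844 -0.1179]
```

View pics/b3.png

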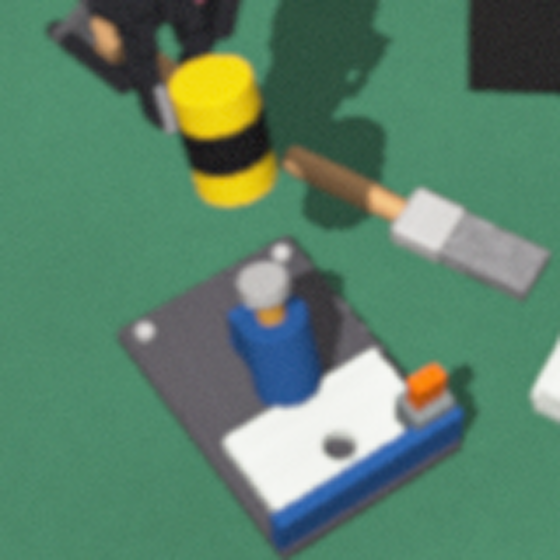

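The tab's orange front face looks about 24 mm tall. One more blow to the same depth will confirm the seat.

Call:
apply_moves --fingers '[0,0,0,0,0]' --travel '[[0,0,0.4],[0,0,0.5],[0,0,0.5],[0,0,0.2],[0,0,0.1]]' --rotation '[[0,0,0],[0,0,0],[0,0,0],[0,0,0],[0,0,0]]'

```text
time: 10.65
tool_pos: [0.5481, -0.1282, 0.1101]
tcp_rot: [2.988, -0.602, 0.464]
wrist_force: [-48.8, 20.4, 55.8]
width: 0.236
grip_force: 128.8
```

```bash
python3 st.py
```

```text
10.65 axis dist mm -29.285913878726138 lat [-3.055   0.0884 -0.9926] F [-48.7864  20.436   55.7929] along 69.40721262779452 rotdeg [-0.0731  0.3864 -0.1463]
```

Call:
apply_moves --fingers '[0,0,0,0,0,0]' --travel '[[0,0,-0.3],[0,0,-0.5],[0,0,-0.5],[0,0,-0.5],[0,0,0],[0,0,0]]' --rotation '[[0,0,0],[0,0,0],[0,0,0],[0,0,0],[0,0,0],[0,0,0]]'

```text
time: 11.25
tool_pos: [0.5264, -0.1193, 0.1964]
tcp_rot: [2.984, -0.6, 0.483]
wrist_force: [-1.5, -0.1, -4.3]
width: 0.237
grip_force: 118.7
```

```bash
python3 tab.py|head -1; python3 st.py; python3 - <<'E'
from h import *
S=read_camera('scene'); im=S['image']
print('orange column, RGB by row'); print([im[y,360:364].mean(0).round().astype(int).tolist() for y in range(320,342)])
# mallet held pose -> placement over pad with yaw .638
x=R.from_euler('z',.638).apply([1,0,0])
t=np.array([.638,.209,.12])-.053*x+[0,0,.021]
print(t);plan(t,down(.638),16)
E
```

```text
orange 92 356 324 367 335
11.3 axis dist mm 59.62277710077672 lat [ 0.256  -0.1056  0.0832] F [-1.4305  0.8527 -3.8548] along -3.156723248856218 rotdeg [-0.1262 -0.2066 -0.1188]
orange column, RGB by row
[[78, 140, 108], [77, 140, 108], [80, 139, 106], [108, 138, 102], [165, 136, 88], [222, 134, 64], [246, 134, 39], [250, 134, 18], [250, 134, 14], [248, 129, 12], [238, 119, 12], [215, 103, 9], [187, 88, 16], [173, 84, 25], [170, 94, 53], [166, 116, 92], [162, 138, 127], [157, 153, 150], [150, 154, 154], [133, 141, 145], [109, 121, 139], [87, 111, 148]]
[0.59542571 0.17743373 0.141     ]
16 travel [[-0.08, -0.376, 0.045], [-0.055, -0.379, 0.05], [-0.03, -0.382, 0.055], [-0.004, -0.382, 0.059], [0.021, -0.381, 0.063], [0.047, -0.378, 0.066], [0.072, -0.374, 0.069], [0.097, -0.368, 0.071], [0.122, -0.36, 0.072], [0.146, -0.35, 0.074], [0.169, -0.34, 0.074], [0.192, -0.327, 0.074], [0.214, -0.314, 0.074], [0.235, -0.298, 0.073], [0.255, -0.282, 0.071], [0.274, -0.264, 0.069]] rot [0.096, -0.172, -0.612]
```

The tab pixels did not change after a second 69 N blow, so the pin is seated. Now I carry the mallet back to the pad.

Call:
apply_moves --fingers '[0,0,0,0,0,0,0,0,0,0,0,0]' --travel '[[-0.08,-0.38,0.02],[-0.06,-0.38,0.02],[-0.03,-0.38,0.03],[0,-0.38,0.03],[0.02,-0.38,0.04],[0.05,-0.38,0.04],[0.07,-0.37,0.05],[0.1,-0.37,0.05],[0.12,-0.36,0.05],[0.15,-0.35,0.05],[0.17,-0.34,0.05],[0.19,-0.33,0.06]]' --rotation '[[0.1,-0.17,-0.61],[0.1,-0.17,-0.61],[0.1,-0.17,-0.61],[0.1,-0.17,-0.61],[0.1,-0.17,-0.61],[0.1,-0.17,-0.61],[0.1,-0.17,-0.61],[0.1,-0.17,-0.61],[0.1,-0.17,-0.61],[0.1,-0.17,-0.61],[0.1,-0.17,-0.61],[0.1,-0.17,-0.61]]'

```text
time: 12.55
tool_pos: [0.5759, 0.1045, 0.1683]
tcp_rot: [3.069, 0.594, 0.132]
wrist_force: [0.1, 0.1, -3.8]
width: 0.238
grip_force: 118.7
```

Call:
apply_moves --fingers '[0,0,0,0,0,0]' --travel '[[0.21,-0.31,0.06],[0.23,-0.3,0.07],[0.25,-0.28,0.07],[0.27,-0.26,0.07],[0,0,0],[0,0,0]]' --rotation '[[0.1,-0.17,-0.61],[0.1,-0.17,-0.61],[0.1,-0.17,-0.61],[0.1,-0.17,-0.61],[0,0,0],[0,0,0]]'

```text
time: 13.15
tool_pos: [0.5929, 0.1773, 0.1565]
tcp_rot: [-2.981, -0.981, -0.008]
wrist_force: [0.4, 0.2, -3.4]
width: 0.237
grip_force: 118.6
```

```bash
python3 - <<'E'
from h import *
np.set_printoptions(precision=4,suppress=True)
S=read_camera('scene')
p,r=pose();print(read_state()['time'],p,r.as_matrix().round(3))
h=r.apply([.053,0,.021])+p;print('face',h)
plan([.595,.177,.040],down(.638),1)
im=S['image'].copy()
for L in (.021,-.055):
  for dx in (.028,.053,.078):
    u=proj(S,p+r.apply([dx,0,L]))[0].round().astype(int);cv2.circle(im,tuple(int(v) for v in u),0,(255,0,0),-1)
u=proj(S,p+r.apply([.053-.173,0,-.017]))[0].round().astype(int);cv2.circle(im,tuple(int(v) for v in u),0,(255,0,0),-1)
a=cv2.resize(im[150:270,320:440],(600,600),interpolation=cv2.INTER_CUBIC)
cv2.imwrite('pics/place.png',cv2.cvtColor(a,cv2.COLOR_RGB2BGR))
E
```

```text
13.2 [0.5929 0.1769 0.157 ] [[ 0.805  0.593  0.004]
 [ 0.593 -0.805  0.005]
 [ 0.006 -0.001 -1.   ]]
face [0.6356 0.2084 0.1363]
1 travel [[0.021, 0.026, 2.339]] rot [-0.012, -0.059, -0.027]
```

View pics/place.png

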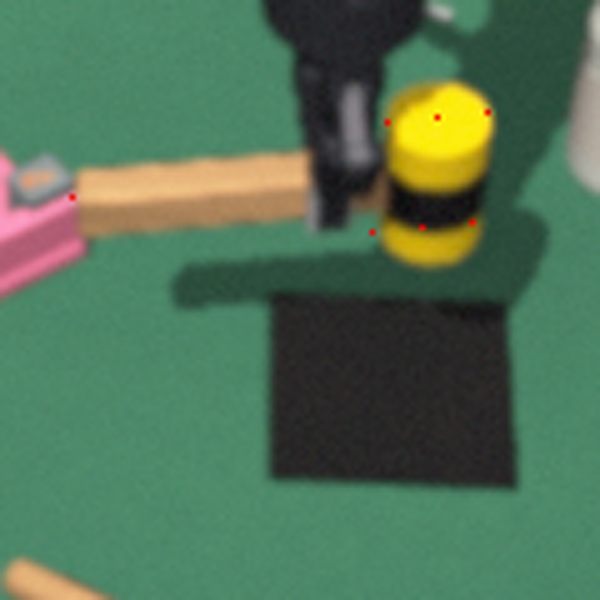

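The mallet is held upright over the pad with only a slight shift of a few mm. Now I lower it onto the pad.

Call:
apply_moves --fingers '[0,0,0,0,0,0,0,0]' --travel '[[0.02,0.03,0.5],[0,0,0.6],[0,0,0.6],[0,0,0.4],[0,0,0.2],[0,0,0.14],[0,0,0.06],[0,0,0]]' --rotation '[[0,-0.06,0],[0,0,0],[0,0,0],[0,0,0],[0,0,0],[0,0,0],[0,0,0],[0,0,0]]'

```text
time: 14.0
tool_pos: [0.5963, 0.1772, 0.0346]
tcp_rot: [-2.983, -0.981, -0.006]
wrist_force: [-0.5, -0.3, -3.4]
width: 0.239
grip_force: 118.7
```

Call:
apply_moves --fingers '[0,0,0,0,0]' --travel '[[0,0,0.06],[0,0,0.06],[0,0,0.04],[0,0,0],[0,0,0]]' --rotation '[[0,0,0],[0,0,0],[0,0,0],[0,0,0],[0,0,0]]'

```text
time: 14.5
tool_pos: [0.5956, 0.1773, 0.0259]
tcp_rot: [-2.983, -0.981, -0.003]
wrist_force: [0.8, 0.7, -4.0]
width: 0.235
grip_force: 118.7
```

Call:
apply_moves --fingers '[0,0,0]' --travel '[[0,0,0.05],[0,0,0],[0,0,0]]' --rotation '[[0,0,0],[0,0,0],[0,0,0]]'

```text
time: 14.8
tool_pos: [0.596, 0.1773, 0.0249]
tcp_rot: [-2.983, -0.981, -0.005]
wrist_force: [-4.0, -1.2, 4.7]
width: 0.238
grip_force: 120.1
```

Call:
apply_moves --fingers '[0,0,0]' --travel '[[0,0,0.03],[0,0,0],[0,0,0]]' --rotation '[[0,0,0],[0,0,0],[0,0,0]]'

```text
time: 15.1
tool_pos: [0.596, 0.1773, 0.0248]
tcp_rot: [-2.983, -0.981, -0.004]
wrist_force: [-7.6, -2.1, 14.2]
width: 0.235
grip_force: 121.5
```

Call:
apply_moves --fingers '[0,0,0.3,0.35,0.45,0.55,0.6,0.6]' --travel '[[0,0,0],[0,0,0],[0,0,0],[0,0,0],[0,0,0],[0,0,0],[0,0,0],[0,0,0]]' --rotation '[[0,0,0],[0,0,0],[0,0,0],[0,0,0],[0,0,0],[0,0,0],[0,0,0],[0,0,0]]' --newtons 20

```text
time: 15.9
tool_pos: [0.5956, 0.1772, 0.0217]
tcp_rot: [-2.983, -0.981, -0.003]
wrist_force: [0.7, -0.9, -0.1]
width: 0.597
grip_force: 0.0
```

Call:
apply_moves --fingers '[0.6,0.6,0.6,0.6,0.6,0.6]' --travel '[[0,0,-0.2],[0,0,-0.5],[0,0,-0.8],[0,0,-0.8],[0,0,-0.8],[0,0,0]]' --rotation '[[0,0,0],[0,0,0],[0,0,0],[0,0,0],[0,0,0],[0,0,0]]'

```text
time: 16.5
tool_pos: [0.6003, 0.1782, 0.1859]
tcp_rot: [-2.984, -0.982, -0.026]
wrist_force: [0.6, -0.4, 1.3]
width: 0.598
grip_force: 0.0
```

```bash
python3 tab.py|head -1; python3 - <<'E'
from h import *
S=read_camera('scene')
save(S,'end.png'); print(read_state()['time'],read_state()['wrist_force'])
E
```

```text
orange 92 356 324 367 335
16.6 [ 0.72337012  0.37039474 -0.44488378]
```

View pics/end.png

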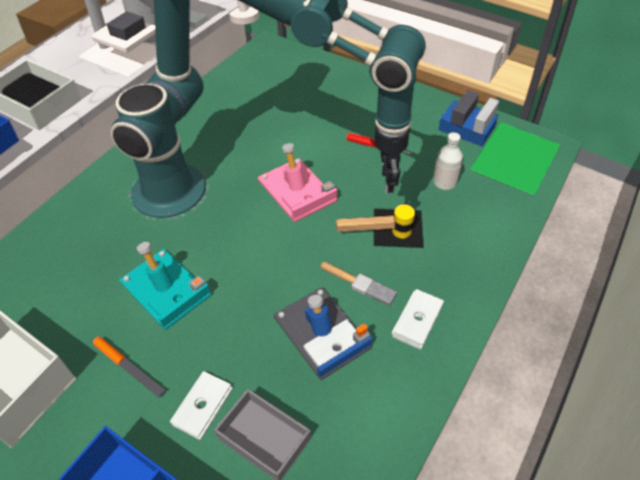

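The mallet stands on the pad at scene (403,222). The tab is up at (362,330), and the bystanders have not moved. Handing in.

```bash
python3 -c "
from workcell import *
print(finish_job())"
```

```text
the job is handed in; nothing more can be done
None
```

I handed the job in at about 17 s: the pin is at its hard stop with the orange tab up, the mallet stands on its head on the pad with the gripper clear, and nothing else looks moved; `finish_job()` returned no verdict.

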